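# Stand the repaired tablet on its kickstand

## Task

The repaired tablet leans face-in on the wooden service easel. Unfold the kickstand on its back fully, to its stop, then lift the tablet off the easel and gently stand it up in the middle of the blue mat, leaning back on its kickstand, square to the mat and with the screen facing away from the robot. Leave the screwdriver, the jar and the bit case where they are.

Things in the scene. Friction and masses are not known exactly. Their poses are not given: they have to be found in the camera images.
- tablet: Loose rugged tablet, black, orange corners: 18 mm thick (its x), 130 wide (y), 135 tall (z), 0.45-0.8 kg. Origin: centre of its bottom face. +z to its top edge, +x out of the screen, -x out of the back. Starts leaning on the easel by its weight alone, back to the robot, top 30 degrees away from it; a pull over about 1.7 N on the stand can drag it off. The top 40 mm of the back is bare
- stand (a joint): Opening angle of the kickstand, rad: 0 folded along the back, 0.88 at its stop (fully open). A friction hinge (0.07 N m, about 1 N at the foot bar) keeps it where it is left. Starts between 0 and 0.15. Fully open, the tablet standing on its rear bottom edge and the foot bar leans back about 25 degrees (0.436 rad)
- stand_hinge (a point): Middle of the kickstand's hinge axis, at tablet (-17, 0, 85) mm; the axis is the tablet's y. The leg (34 mm wide, 5 mm thick plate) hangs from it towards the tablet's bottom and its foot swings out from the back
- stand_foot (a point): Middle of the foot bar: a round aluminium bar, 12 mm diameter, 202 mm long along the tablet's y, its axis 75 mm from the hinge axis. Folded it lies at tablet (-17, 0, 10) mm; at angle q at (-17 - 75 sin q, 0, 85 - 75 cos q) mm. Its two ends stick out 36 mm past the tablet's sides
- sleeve_left (a point): Middle of the red sleeve on the foot bar's end at the tablet's +y side (13 mm diameter, 36 mm long, begins at the tablet's side, 82.5 mm from the middle). Free space in front, behind and below (about 60 mm above the table): can be caught between the fingers and swung about the hinge
- sleeve_right (a point): The same red sleeve at the tablet's -y side
- bottom_edge (a point): Middle of the tablet's rear bottom edge (on the back face, at tablet (-9, 0, 0) mm), the edge it stands on
- easel: Fixed plywood easel. Origin on the table; at yaw 0 it faces the robot (-x). The tablet's bottom rests 50 mm above the origin on a narrow ledge square to the board. The board, 116 mm wide, reaches 80 mm up the screen: the upper 55 mm of the tablet is free on both faces. Base 150 x 110 x 10 mm, from 30 mm before to 120 mm behind the origin
- mat: Fixed blue rubber mat, 180 (its x) x 220 (its y) x 4 mm. Origin: centre of its underside, on the table. +x points away from the robot
- screwdriver: Bystander: blue-handled screwdriver, 170 mm, lying on the table near the robot. Origin under its middle
- screw_jar: Bystander: glass jar, 48 mm diameter, 60 mm tall. Origin: centre of its underside
- bit_case: Bystander: flat open case of bits, 85 x 130 x 18 mm. Origin: centre of its underside
Mind the look-alikes: they are no part of the job. Leave any white look-alike of the tablet alone.

How it is judged:
By the outcome, as a careful person would: the job done as asked, in the order asked, and still so for the second after the job is handed in, with the robot touching nothing.
It also fails if it takes over 56 s, if anything falls off the work surface, if the arm or the gripper's body presses on something with over 40 N, if the wrist force passes 120 N, or if a joint passes its speed limit or range.

## Robot

A 6-joint arm with a two-finger parallel gripper is mounted at the origin on the work surface. World frame = base frame: x ahead of the robot, y to its left, z up, the work surface at z = 0. Lengths are in m, angles in degrees, forces in N, time in s.
With the tool pointing down it reaches from about 0.4 to 0.825 m from the base axis. Payload 7 kg.
Tool frame: the origin (TCP) lies at the very end of the fingers, on their centre line; the grasp point (between the pads) lies 19 mm behind it (ctrl.hold_point_z is the distance from the TCP to the grasp point, in m); z points along the fingers, y is the line along which they close (so a half turn about z gives the same grasp; the last joint's range is limited). The gripper opens to 88 mm and grips with 3 to 60 N. Pads are 19 mm wide; open, the fingers measure 130 mm over their backs; the gripper's body (78 mm by 193 mm) begins 47 mm behind the grasp point.
Start: joints at [88.986, 20.546, 0.682, 0, -70.136, -16.507], TCP at [0.203, 0.644, 0.227] pointing down, gripper open.
Joint ranges: [-176.03, 176.03], [-82.01, 121.73], [-58.28, 71.71], [-173.87, 95.51], [-174.79, -0.11], [-173.66, 173.66]. Speed limits (degrees/s): [136.94, 136.94, 172.46, 180, 180, 180].

## Interface

Orientations are given as [roll, pitch, yaw] about the fixed x, y, z axes, in that order (R = Rz(yaw) Ry(pitch) Rx(roll)).
In Python, from plant import sensors, viewer, workorder, ctrl gives the robot as it stands.
- The arm moves only by the shell command python3 -m pendant 'ROWS'. ROWS is JSON, a list of rows, each a list of 3 entries, a list of its own where there are three numbers: the opening, from -1 (shut) to 1 (fully open), so that 0 is half open, then the shift along the tool's x, y, z in m, then the turn, a rotation vector about the tool's x, y, z in degrees. A call has 1 to 10 rows; each row is the pose to reach, as a shift and turn from the pose commanded when the call began, along the tool's axes at that moment; what a row does not reach only later rows make up. A row lasts 1/12 s, in which the tool goes at most 41.7 mm and 7.16 degrees, less where a joint would pass 70% of its speed; a pose out of reach is approached as far as the arm can. A call with a gripper value outside its range is refused whole. The fingers move at their own pace and stop on an object; the grip force is fixed at half the most. Time passes only in rows, so rows that repeat a pose let the fingers close. It gives the time, the measured TCP pose, the force, the opening and the grip force at its end, in the units of the state.
- sensors.get_obs(): the state, without advancing time (a new reading comes with each control period).
- viewer.snapshot(name): name is "scene" or "top" or "wrist"; returns the picture (420x560x3 uint8, red, green, blue); there is no depth.
- viewer.camera_params(name): a dict with "fx", "fy", "cx", "cy" (pixels), "extrinsics" (4x4, takes a point from world to camera coordinates). Camera axes: x right, y up, looking along -z (the intrinsics and any distortion apply to the point x, -y, -z); pixel columns grow to the right and rows downward; lengths in m; the calibration is good to about 2 mm. A picture is of the moment at which its call begins: read the wrist's pose just before it. camera_params takes no time and is no camera call; for the wrist camera it gives the pose at the moment of the call.
- workorder.close_job(): hands the job in; it is judged then, once.
The state is a dict: "clock": time; "joint_pos": joint angles; "qvel": joint speeds; "tau": joint torques, N m; "tool_pos": TCP position; "orientation": TCP orientation; "force": force on the tool from outside, world axes, zero at the start; "moment": the same for the moment, N m; "opening": finger opening in m; "gripper_force": force on a finger pad.
Only numpy, scipy, OpenCV 4.12 (cv2) and the standard library are available. Lean on these libraries where they do the work, as an engineer would, in place of code of your own. Each camera call takes 0.05 s, during which the arm holds its last target. There are 200 camera calls.

## Working session

There is one attempt and no reset: what is moved stays moved. The work goes in short steps, Python scripts to look and compute and a shell command to move; the robot and the scene stay as the last step left them, time stands still between calls to the robot, and variables do not carry over. Pictures are saved under pics/ and viewed, at most 10 in all, crops included, and the job is handed in when it is done.

```bash
mkdir -p pics
cat > h.py <<'E'
import numpy as np, cv2
from scipy.spatial.transform import Rotation as R
from plant import sensors, viewer, workorder, ctrl
def snap(n,f=None):
    p=viewer.camera_params(n); im=viewer.snapshot(n)
    if f: cv2.imwrite(f'pics/{f}.png',cv2.cvtColor(im,cv2.COLOR_RGB2BGR))
    return im,p
def ray(p,u,v):
    E=np.array(p['extrinsics']); d=np.array([(u-p['cx'])/p['fx'],-(v-p['cy'])/p['fy'],-1.])
    if p.get('dist') is not None: pass
    return -E[:3,:3].T@E[:3,3], E[:3,:3].T@d
def onplane(p,u,v,z):
    o,d=ray(p,u,v); return o+d*(z-o[2])/d[2]
def proj(p,X):
    E=np.array(p['extrinsics']); c=E[:3,:3]@np.array(X)+E[:3,3]
    return p['cx']+p['fx']*c[0]/-c[2], p['cy']-p['fy']*c[1]/-c[2]
def tri(rays):
    A=0;b=0
    for o,d in rays:
        d=d/np.linalg.norm(d); P=np.eye(3)-np.outer(d,d); A=A+P; b=b+P@o
    return np.linalg.solve(A,b)
def blobs(im,lo,hi,amin=30):
    hsv=cv2.cvtColor(im,cv2.COLOR_RGB2HSV); m=cv2.inRange(hsv,np.array(lo),np.array(hi))
    n,l,s,c=cv2.connectedComponentsWithStats(m)
    return [(c[i].round(1).tolist(),s[i].tolist()) for i in range(1,n) if s[i][4]>=amin],l
E
python3 - <<'E'
from h import *
print(sensors.get_obs()); 
a,p=snap('scene','s0');b,q=snap('top','t0');c,w=snap('wrist','w0')
print(p,q)
cv2.imwrite('pics/st0.png',cv2.cvtColor(np.hstack([a,b]),cv2.COLOR_RGB2BGR)[:, :])
E
```

```text
{'clock': 0.0, 'joint_pos': array([ 8.89860802e+01,  2.05916648e+01,  6.31457971e-01, -2.36211776e-02,
       -7.01380881e+01, -1.65063311e+01]), 'qvel': array([-0.01770747,  0.07200694,  0.00385026, -0.03168831,  0.00915253,
       -0.00546905]), 'tau': array([ 3.26777138e-05, -5.82707405e+01,  2.93048108e+01,  6.99691325e+00,
        6.94245362e-03, -1.66459645e-04]), 'tool_pos': array([0.20306628, 0.64316937, 0.22559153]), 'orientation': array([ 1.79899446e+02, -6.64084876e-03, -1.75282896e+01]), 'force': array([ 0.39019621, -0.43860568, -0.37576857]), 'moment': array([ 0.00388737,  0.0475614 , -0.04483087]), 'gripper_force': 0.0, 'opening': 0.0875167512985831}
{'fx': 504.3099424949517, 'fy': 504.3099424949517, 'cx': 284.8315436826859, 'cy': 206.15571340867126, 'extrinsics': array([[ 0.56999629,  0.82164146, -0.00308962, -0.23793299],
       [-0.70726167,  0.49255467,  0.50712013,  0.34653106],
       [ 0.41819273, -0.28687142,  0.86186984, -1.78923489],
       [ 0.        ,  0.        ,  0.        ,  1.        ]])} {'fx': 458.584969469415, 'fy': 458.584969469415, 'cx': 277.65185808821224, 'cy': 203.6915012519713, 'extrinsics': array([[-0.01487943, -0.99984879, -0.00899975, -0.05347583],
       [ 0.98622529, -0.01615843,  0.16461647, -0.55484552],
       [-0.164737  , -0.00642638,  0.98631659, -1.12166912],
       [ 0.        ,  0.        ,  0.        ,  1.        ]])}
```

View pics/s0.png

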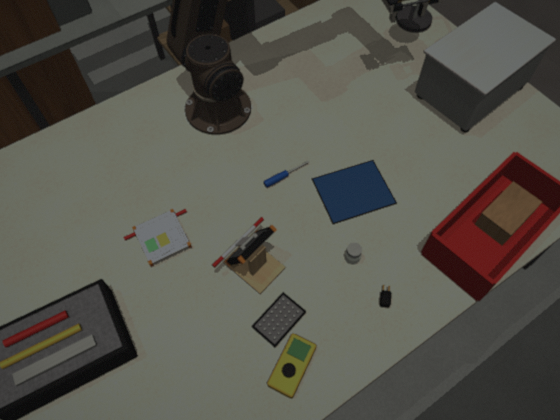

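View pics/t0.png

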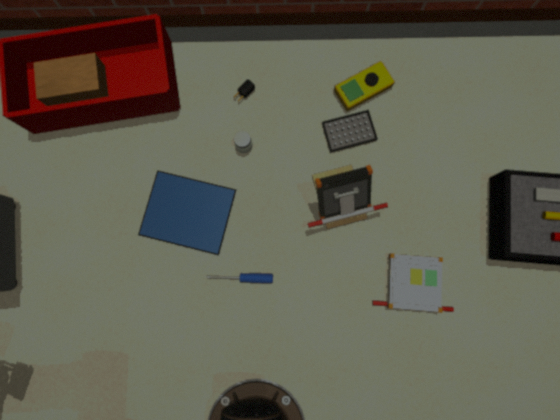

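The scene picture shows the black tablet on the easel with red sleeves near (257,226) and (220,260), and the mat at (354,190). In the top picture the sleeves are near (314,222) and (378,208), and the mat is at (188,212). The white look-alike lies off at (415,283) in the top picture, away from the job.

Run:
```python
from h import *
ims={n:(cv2.cvtColor(cv2.imread(f'pics/{f}.png'),cv2.COLOR_BGR2RGB),viewer.camera_params(n)) for n,f in(('scene','s0'),('top','t0'))}
box={'scene':(205,205,80,70),'top':(295,190,100,50)}
ends={}
for n,(im,p) in ims.items():
    x,y,w,h=box[n]; c=im[y:y+h,x:x+w]
    for lo,hi in(((0,150,70),(6,255,255)),((172,150,70),(180,255,255))):
        b,_=blobs(c,lo,hi,8); print(n,'red',[((q[0][0]+x,q[0][1]+y),q[1][4]) for q in b])
    b,_=blobs(c,(7,170,90),(20,255,255),6); print(n,'orange',[((q[0][0]+x,q[0][1]+y),q[1][4]) for q in b])
    hsv=cv2.cvtColor(im,cv2.COLOR_RGB2HSV); m=cv2.inRange(hsv,(100,120,30),(125,255,255))
    cs,_=cv2.findContours(m,0,1); k=max(cs,key=cv2.contourArea); 
    r=cv2.approxPolyDP(cv2.convexHull(k),6,True)[:,0]
    W=np.array([onplane(p,u,v,0.004) for u,v in r]); print(n,'mat',W.round(4).tolist(),W.mean(0).round(4), [ (np.degrees(np.arctan2(*(W[(i+1)%len(W)]-W[i])[[1,0]])).round(1), np.linalg.norm(W[(i+1)%len(W)]-W[i]).round(3)) for i in range(len(W))])
    cr=cv2.resize(c,None,fx=6,fy=6,interpolation=cv2.INTER_CUBIC); cr=cv2.convertScaleAbs(cr,alpha=1.6); cv2.imwrite(f'pics/c_{n}.png',cv2.cvtColor(cr,cv2.COLOR_RGB2BGR))
a=cv2.imread('pics/c_scene.png');b=cv2.imread('pics/c_top.png')
cv2.imwrite('pics/cc.png',np.vstack([cv2.resize(a,(480,420)),np.zeros((0,480,3),np.uint8)]))
```

```text
scene red [((258.6, 221.3), 25), ((217.3, 261.3), 34)]
scene red []
scene orange [((272.8, 227.8), 12), ((241.1, 259.0), 22)]
scene mat [[0.4906, 0.2998, 0.004], [0.6521, 0.2552, 0.004], [0.5994, 0.0541, 0.004], [0.4366, 0.0976, 0.004]] [0.5447 0.1767 0.004 ] [(np.float64(-15.5), np.float64(0.167)), (np.float64(-104.7), np.float64(0.208)), (np.float64(165.0), np.float64(0.168)), (np.float64(75.0), np.float64(0.209))]
top red [((380.0, 206.1), 48), ((315.0, 223.0), 50)]
top red []
top orange []
top mat [[0.6494, 0.2568, 0.004], [0.597, 0.0561, 0.004], [0.4364, 0.1, 0.004], [0.489, 0.2969, 0.004]] [0.5429 0.1775 0.004 ] [(np.float64(-104.6), np.float64(0.208)), (np.float64(164.7), np.float64(0.166)), (np.float64(75.0), np.float64(0.204)), (np.float64(-14.0), np.float64(0.165))]
```

Run:
```python
from h import *
ims={n:(cv2.cvtColor(cv2.imread(f'pics/{f}.png'),cv2.COLOR_BGR2RGB),viewer.camera_params(n)) for n,f in(('scene','s0'),('top','t0'))}
box={'scene':(205,205,80,70),'top':(295,190,100,50)}
C={}
for n,(im,p) in ims.items():
    x,y,w,h=box[n]; c=im[y:y+h,x:x+w].astype(int)
    m=((c[...,0]>1.6*c[...,1])&(c[...,0]>1.6*c[...,2])&(c[...,0]>45)&(c[...,1]<1.35*c[...,2]+5)).astype(np.uint8)
    nn,l,s,ce=cv2.connectedComponentsWithStats(m)
    C[n]=[(ce[i]+[x,y],s[i]) for i in range(1,nn) if s[i][4]>15]; print(n,[(a.round(1),b) for a,b in C[n]])
S=sorted(C['scene'],key=lambda t:t[0][0]); T=sorted(C['top'],key=lambda t:-t[0][0])
P=[]
for a,b in ((S[0],T[0]),(S[-1],T[-1])):
    ra,rb=ray(ims['scene'][1],*a[0]),ray(ims['top'][1],*b[0]); X=tri([ra,rb]); P.append(X)
    print(X.round(4), np.array(proj(ims['scene'][1],X))-a[0])
d=P[1]-P[0]; print(np.linalg.norm(d),np.degrees(np.arctan2(-d[0],d[1])),np.mean(P,0))
ww=cv2.imread('pics/w0.png'); print(viewer.camera_params('wrist'))
```

```text
scene [(array([258.3, 221.7]), array([49, 12,  9, 10, 38], dtype=int32)), (array([217.5, 261.2]), array([ 8, 51, 11, 11, 49], dtype=int32))]
top [(array([380.1, 206.1]), array([79, 13, 14,  7, 58], dtype=int32)), (array([315.1, 222.8]), array([13, 29, 15,  8, 64], dtype=int32))]
[ 0.5399 -0.3153  0.0721] [-0.40693468  0.01261637]
[ 0.5004 -0.153   0.0737] [-0.36250796  0.03227939]
0.16702720338483032 13.692931130237564 [ 0.52018001 -0.23413127  0.07289348]
{'fx': 339.03601350247965, 'fy': 339.03601350247965, 'cx': 281.1780909767099, 'cy': 209.93583963481635, 'extrinsics': array([[-3.01447243e-01, -9.53482705e-01,  5.39367748e-04,
         6.74945778e-01],
       [ 9.14875551e-01, -2.89400689e-01, -2.81513708e-01,
         3.54875656e-02],
       [ 2.68574546e-01, -8.43680768e-02,  9.59557055e-01,
        -3.91474606e-01],
       [ 0.00000000e+00,  0.00000000e+00,  0.00000000e+00,
         1.00000000e+00]])}
```

View pics/cc.png

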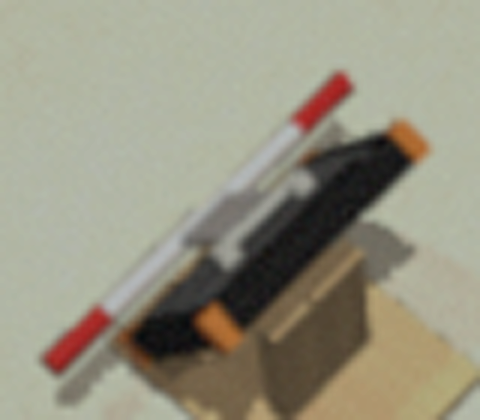

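The crop shows the tablet's back facing the robot with the leg nearly folded and a red sleeve free at each end of the bar. Sleeve centres triangulate to (0.540,-0.315,0.072) and (0.500,-0.153,0.074), so yaw is about 13.7°. The mat centre is (0.544,0.177) at yaw -15°. I'll move the wrist camera in for a close look.

```bash
cat >> h.py <<'E'
def cur():
    o=sensors.get_obs(); return np.array(o['tool_pos']),R.from_euler('xyz',o['orientation'],degrees=True).as_matrix(),o
def delta(pos,Rt):
    p,M,_=cur(); s=M.T@(np.array(pos)-p); r=R.from_matrix(M.T@Rt).as_rotvec(degrees=True)
    return s.round(4).tolist(), r.round(2).tolist(), 'rows>=',round(max(np.linalg.norm(s)/.0417,np.linalg.norm(r)/7.16),1)
UP=np.array([0,0,1.])
def fl(yaw):
    a=np.radians(yaw); return np.array([np.cos(a),np.sin(a),0]),np.array([-np.sin(a),np.cos(a),0])
def swingR(yaw,elev,a,sgn=1,side=1):
    f,l=fl(yaw); e=np.radians(elev); a=np.radians(a)
    c=-f*np.cos(e)+UP*np.sin(e); r=-f*np.sin(e)-UP*np.cos(e); z=-side*l*np.cos(a)+r*np.sin(a)
    y=sgn*c; return np.column_stack([np.cross(y,z),y,z])
def tablet(yaw,tilt):  # tilt: top forward, deg
    f,l=fl(yaw); t=np.radians(tilt); z=f*np.sin(t)+UP*np.cos(t); x=f*np.cos(t)-UP*np.sin(t)
    return np.column_stack([x,l,z])
E
python3 - <<'E'
from h import *
p,M,o=cur(); E=np.array(viewer.camera_params('wrist')['extrinsics'])
cp=-E[:3,:3].T@E[:3,3]; print('cam in tool',M.T@(cp-p),'axis',M.T@(-E[2,:3]), 'camright',M.T@E[0,:3])
for s in(1,-1): 
    for e in (30,60): Rt=swingR(13.7,e,50,s); print(s,e,R.from_matrix(Rt).as_euler('xyz',degrees=True),delta([.5,0,.3],Rt))
down=np.column_stack([[1,0,0],[0,-1,0],[0,0,-1.]])
print(delta([.5,.25,.35],down)); print(delta([.38,-.2,.35],R.from_euler('z',-14,degrees=True).as_matrix()@down))
E
```

```text
cam in tool [ 0.0764054  -0.00029987 -0.15940983] axis [-2.81664244e-01 -8.28587997e-04  9.59512672e-01] camright [-3.36605596e-04  9.99999651e-01  7.64740236e-04]
1 30 [142.99549801 -33.82584497 -53.53952373] ([0.4768, 0.5242, -0.0734], [-45.33, 20.41, 44.7], 'rows>=', np.float64(17.1))
1 60 [113.8586548  -18.74723725 -40.29478518] ([0.4768, 0.5242, -0.0734], [-68.28, 3.36, 30.84], 'rows>=', np.float64(17.1))
-1 30 [-142.99549801   33.82584497  126.46047627] ([0.4768, 0.5242, -0.0734], [-24.75, -54.95, -122.78], 'rows>=', np.float64(19.1))
-1 60 [-113.8586548    18.74723725  139.70521482] ([0.4768, 0.5242, -0.0734], [-4.26, -86.45, -123.74], 'rows>=', np.float64(21.1))
([0.4015, 0.2858, -0.1237], [0.08, 0.0, -17.53], 'rows>=', np.float64(12.2))
([0.4226, 0.7511, -0.1231], [0.07, -0.01, -3.53], 'rows>=', np.float64(20.9))
```

```bash
python3 -m pendant '[[0,[0.4,0.28,-0.1],[0,0,-31.2]],[0,[0.4,0.28,-0.1],[0,0,-31.2]],[0,[0.4,0.28,-0.1],[0,0,-31.2]],[0,[0.4,0.28,-0.1],[0,0,-31.2]],[0,[0.4,0.28,-0.1],[0,0,-31.2]],[0,[0.4,0.28,-0.1],[0,0,-31.2]],[-0.5,[0.4,0.28,-0.1],[0,0,-31.2]],[-0.5,[0.4,0.28,-0.1],[0,0,-31.2]],[-0.5,[0.4,0.28,-0.1],[0,0,-31.2]],[-0.5,[0.4,0.28,-0.1],[0,0,-31.2]]]'
python3 - <<'E'
from h import *
f,l=fl(13.7); D=np.column_stack([f,-l,-UP]); print(cur()[0],delta([.50,-.17,.31],D))
E
```

```text
clock: 0.98
tool_pos: [0.4523, 0.3179, 0.3107]
orientation: [-180.0, -0.0, 13.7]
force: [1.7, 1.7, -0.3]
opening: 0.0266
gripper_force: 0.0
[0.45228939 0.31787306 0.31065375] ([-0.0692, 0.4853, 0.0006], [-0.01, -0.0, -0.0], 'rows>=', np.float64(11.8))
```

```bash
python3 -m pendant '[[-0.5,[-0.07,0.41,0],[0,0,0]],[-0.5,[-0.07,0.41,0],[0,0,0]],[-0.5,[-0.07,0.41,0],[0,0,0]],[-0.5,[-0.07,0.41,0],[0,0,0]],[-0.5,[-0.07,0.41,0],[0,0,0]],[-0.5,[-0.07,0.41,0],[0,0,0]],[-0.5,[-0.07,0.41,0],[0,0,0]],[-0.5,[-0.07,0.41,0],[0,0,0]],[-0.5,[-0.07,0.41,0],[0,0,0]],[-0.5,[-0.07,0.41,0],[0,0,0]]]'
python3 -m pendant '[[-0.5,[0,0.05,0],[0,0,0]],[-0.5,[0,0.05,0],[0,0,0]],[-0.5,[0,0.05,0],[0,0,0]],[-0.5,[0,0.05,0],[0,0,0]],[-0.5,[0,0.05,0],[0,0,0]]]'
python3 - <<'E'
from h import *
import json
p,M,o=cur(); im,q=snap('wrist','w1'); q['extrinsics']=np.array(q['extrinsics']).tolist(); json.dump(q,open('w1.json','w')); print(p)
E
python3 -m pendant '[[-0.5,[-0.02,0.10,0],[0,0,0]],[-0.5,[-0.02,0.10,0],[0,0,0]],[-0.5,[-0.02,0.10,0],[0,0,0]],[-0.5,[-0.02,0.10,0],[0,0,0]],[-0.5,[-0.02,0.10,0],[0,0,0]],[-0.5,[-0.02,0.10,0],[0,0,0]]]'
python3 - <<'E'
from h import *
import json
p,M,o=cur(); im,q=snap('wrist','w2'); q['extrinsics']=np.array(q['extrinsics']).tolist(); json.dump(q,open('w2.json','w')); print(p)
a=cv2.imread('pics/w1.png');b=cv2.imread('pics/w2.png'); cv2.imwrite('pics/w12.png',cv2.convertScaleAbs(cv2.resize(np.vstack([a[:300],b[:300]]),None,fx=1,fy=1),alpha=1.5))
E
```

```text
clock: 1.82
tool_pos: [0.48, -0.0972, 0.3104]
orientation: [-180.0, -0.0, 13.7]
force: [1.9, 0.6, -0.2]
opening: 0.0224
gripper_force: 0.0
clock: 2.23
tool_pos: [0.4922, -0.1432, 0.31]
orientation: [-180.0, 0.0, 13.7]
force: [0.5, 0.4, 0.4]
opening: 0.022
gripper_force: 0.0
[ 0.49221642 -0.14316184  0.30999319]
clock: 2.78
tool_pos: [0.4967, -0.2445, 0.3102]
orientation: [-180.0, -0.0, 13.7]
force: [-0.0, 0.7, 0.3]
opening: 0.0219
gripper_force: 0.0
[ 0.49674303 -0.24447166  0.3102394 ]
```

View pics/w12.png

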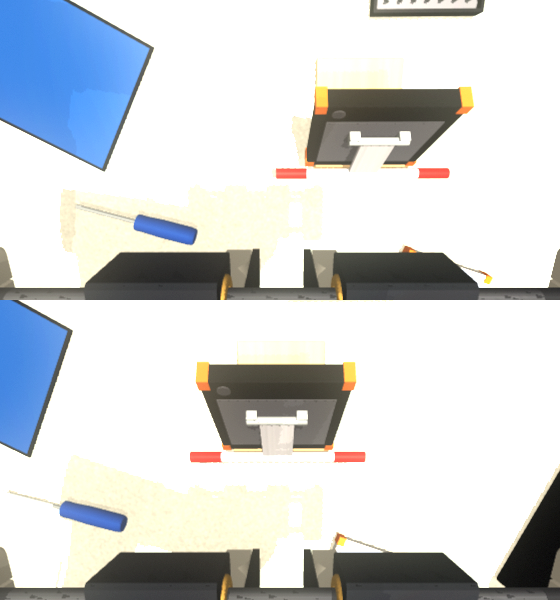

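The two wrist views show the tablet's back clearly. View 1 has sleeves at (291,173) and (433,173), top corners at (321,100) and (465,100), and the hinge bar at y≈138; view 2 has the same features shifted. The mat has a dark border, which explains why it measured small. I'll triangulate these points.

Run:
```python
from h import *
import json
F=[]
for n in('w1','w2'):
    im=cv2.cvtColor(cv2.imread(f'pics/{n}.png'),cv2.COLOR_BGR2RGB); im=im.copy(); im[230:]=0; q=json.load(open(n+'.json'))
    hsv=cv2.cvtColor(im,cv2.COLOR_RGB2HSV)
    out={}
    for k,lo,hi in(('red',(0,140,60),(4,255,255)),('or',(8,150,90),(22,255,255))):
        m=cv2.inRange(hsv,lo,hi)
        if k=='red': m|=cv2.inRange(hsv,(174,140,60),(180,255,255))
        nn,l,s,c=cv2.connectedComponentsWithStats(m)
        out[k]=[(c[i],s[i]) for i in range(1,nn) if s[i][4]>60 and 150<c[i][0]<500]; out[k].sort(key=lambda t:t[0][0])
    print(n,[(k,[(a.round(1).tolist(),b.tolist()) for a,b in v]) for k,v in out.items()]); F.append((out,q))
(o1,q1),(o2,q2)=F
P={}
for k,i in(('red',0),('red',-1)):
    P[k,i]=tri([ray(q1,*o1[k][i][0]),ray(q2,*o2[k][i][0])])
def tops(o): return [t for t in o['or'] if t[1][4]>200]
for i in(0,-1):
    # rear-top (robot side bottom-left) -> use outer far corner of the blob (front top edge)
    g=lambda t,fy:(t[1][0]+(0 if i==0 else t[1][2]), t[1][1]+(t[1][3] if fy else 0))
    for fy in(0,1):
        P['top',i,fy]=tri([ray(q1,*g(tops(o1)[i],fy)),ray(q2,*g(tops(o2)[i],fy))])
f,l=fl(13.7)
for k,v in P.items(): print(k,v.round(4),'f,l:',round(v@f,4),round(v@l,4))
d=P['red',0]-P['red',-1]; print('yaw',np.degrees(np.arctan2(-d[0],d[1])),np.linalg.norm(d),d[2])
```

```text
w1 [('red', [([290.5, 173.0], [276, 169, 30, 9, 270]), ([433.6, 172.6], [419, 168, 31, 10, 292])]), ('or', [([320.9, 100.2], [315, 87, 13, 28, 348]), ([465.4, 99.9], [456, 87, 18, 27, 319])])]
w2 [('red', [([204.8, 156.5], [190, 152, 31, 10, 302]), ([349.4, 156.5], [334, 152, 31, 10, 300])]), ('or', [([202.3, 75.7], [196, 62, 14, 29, 340]), ([348.8, 75.7], [342, 62, 14, 29, 338])])]
('red', 0) [ 0.5004 -0.1521  0.0749] f,l: 0.4502 -0.2663
('red', -1) [ 0.5406 -0.3146  0.0764] f,l: 0.4507 -0.4337
('top', 0, 0) [ 0.5918 -0.1481  0.1648] f,l: 0.5399 -0.284
('top', 0, 1) [ 0.5696 -0.1535  0.1713] f,l: 0.517 -0.284
('top', -1, 0) [ 0.6226 -0.2764  0.1695] f,l: 0.5395 -0.416
('top', -1, 1) [ 0.6012 -0.282   0.1749] f,l: 0.5173 -0.4164
yaw 13.85758359060966 0.1674481852591047 -0.001499144925546217
```

```bash
cat >> h.py <<'E'
YAW=13.8; F0,Z0,L0=.4925,.1335,-.350
def swing(theta,elev,lead=0,back=0,lat=.087,a=50):
    f,l=fl(YAW); t=np.radians(theta); e=np.radians(elev); c=-f*np.cos(e)+UP*np.sin(e)
    P=f*(F0-.075*np.sin(t))+l*(L0+lat)+UP*(Z0-.075*np.cos(t))
    # f,l of yaw 13.7 ~ same
    Rt=swingR(YAW,elev,a); return P+c*lead+Rt[:,2]*(.010-back),Rt
E
python3 - <<'E'
from h import *
P,Rt=swing(35,35,0,.09); print(P,delta(P+[0,.05,.1],Rt)); print(P,delta(P,Rt))
E
```

```text
[ 0.52111149 -0.08986859  0.12226415] ([0.0723, -0.1928, 0.0882], [-54.82, 3.92, 71.38], 'rows>=', np.float64(12.6))
[ 0.52111149 -0.08986859  0.12226415] ([0.0603, -0.1442, 0.1881], [-54.82, 3.92, 71.38], 'rows>=', np.float64(12.6))
```

```bash
python3 -m pendant '[[-0.5,[0.07,-0.2,0.05],[-54.8,3.9,71.4]],[-0.5,[0.07,-0.2,0.05],[-54.8,3.9,71.4]],[-0.5,[0.07,-0.2,0.05],[-54.8,3.9,71.4]],[-0.5,[0.07,-0.2,0.05],[-54.8,3.9,71.4]],[-0.5,[0.07,-0.2,0.05],[-54.8,3.9,71.4]],[-0.5,[0.07,-0.2,0.05],[-54.8,3.9,71.4]],[-0.5,[0.07,-0.2,0.05],[-54.8,3.9,71.4]],[-0.5,[0.07,-0.2,0.05],[-54.8,3.9,71.4]],[-0.5,[0.07,-0.2,0.05],[-54.8,3.9,71.4]],[-0.5,[0.07,-0.2,0.05],[-54.8,3.9,71.4]]]'
python3 - <<'E'
from h import *
P,Rt=swing(35,35,0,.09); print(cur()[2]['joint_pos'],P,delta(P,Rt))
E
```

```text
clock: 3.67
tool_pos: [0.5172, -0.0322, 0.2609]
orientation: [149.0, -14.6, -29.1]
force: [0.8, -0.1, -0.8]
opening: 0.0217
gripper_force: 0.0
[ 35.9989166   11.71245006 -25.13727241  24.91882746 -78.64940455
  10.28762151] [ 0.52111149 -0.08986859  0.12226415] ([-0.0046, -0.0316, 0.1468], [-19.71, 1.79, 26.09], 'rows>=', np.float64(4.6))
```

```bash
python3 -m pendant '[[-0.5,[0,-0.01,0.03],[-19.7,1.8,26.1]],[-0.5,[0,-0.01,0.03],[-19.7,1.8,26.1]],[-0.5,[0,-0.01,0.03],[-19.7,1.8,26.1]],[-0.5,[0,-0.02,0.07],[-19.7,1.8,26.1]],[-0.5,[-0.0045,-0.0315,0.11],[-19.7,1.8,26.1]],[-0.5,[-0.0045,-0.0315,0.147],[-19.7,1.8,26.1]],[-0.5,[-0.0045,-0.0315,0.147],[-19.7,1.8,26.1]],[-0.5,[-0.0045,-0.0315,0.147],[-19.7,1.8,26.1]],[-0.5,[-0.0045,-0.0315,0.147],[-19.7,1.8,26.1]]]'
python3 - <<'E'
from h import *
P,Rt=swing(35,35,0,.09); print(cur()[2]['joint_pos'],P,delta(P,Rt))
im,q=snap('wrist','w3'); im2,_=snap('scene')
cv2.imwrite('pics/v3.png',cv2.cvtColor(np.hstack([cv2.resize(im,(400,300)),cv2.resize(im2[150:300,160:360],(400,300))]),cv2.COLOR_RGB2BGR))
X=P+Rt[:,2]*.08; print('bar expected px',proj(q,X))
E
```

```text
clock: 4.42
tool_pos: [0.5213, -0.0911, 0.122]
orientation: [137.6, -31.5, -50.4]
force: [0.4, -0.1, 0.6]
opening: 0.0218
gripper_force: 0.0
[ 31.23453459  31.42747626 -28.23145134  29.58555713 -76.44441537
 -23.57617578] [ 0.52111149 -0.08986859  0.12226415] ([-0.0008, 0.0001, -0.001], [-0.06, 0.13, 0.21], 'rows>=', np.float64(0.0))
bar expected px (np.float64(281.01919281978803), np.float64(219.41132098636908))
```

View pics/v3.png

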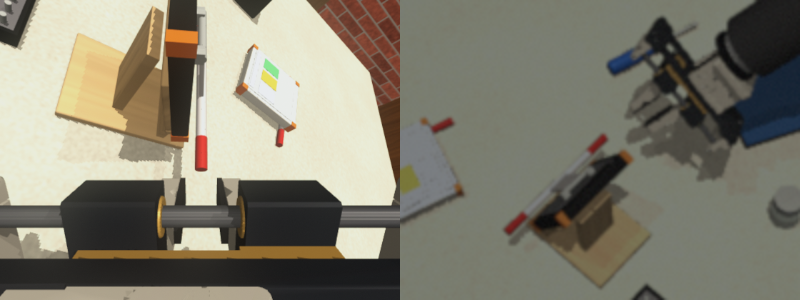

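The wrist view shows the left sleeve's end centred between the fingers at about (283,220), where I expected (281,219). The tablet's edge is to the left and clear. Inserting.

```bash
python3 -m pendant '[[-0.5,[0,0,0.03],[0,0,0]],[-0.5,[0,0,0.05],[0,0,0]],[-0.5,[-0.001,0,0.065],[0,0,0]],[-0.5,[-0.001,0,0.078],[0,0,0]],[-0.5,[-0.001,0,0.088],[0,0,0]],[-0.5,[-0.001,0,0.088],[0,0,0]],[-0.5,[-0.001,0,0.088],[0,0,0]]]'
python3 - <<'E'
from h import *
im,q=snap('wrist','w4'); o=cur()[2]; print(o['force'])
hsv=cv2.cvtColor(im,cv2.COLOR_RGB2HSV); m=cv2.inRange(hsv,(0,140,60),(4,255,255))|cv2.inRange(hsv,(174,140,60),(180,255,255)); m[:, :240]=0;m[:,330:]=0; ys,xs=np.nonzero(m[:330]); print(xs.min(),xs.max(),ys.min(),ys.max(),xs.mean(),q['cx'])
P0,R0=cur()[:2]
for th,e in((35,35),(40,38),(45,42),(50,46),(55,50),(60,54),(65,57),(70,60),(75,62),(79,64)):
    P,Rt=swing(th,e,.0045); print(th,delta(P,Rt)[:2])
E
```

```text
clock: 5.1
tool_pos: [0.4965, -0.1551, 0.0661]
orientation: [137.6, -31.5, -50.5]
force: [0.8, 1.1, 1.8]
opening: 0.0219
gripper_force: 0.0
[-0.72459187 -0.04417621  0.33343042]
268 292 228 287 280.40352112676055 281.1780909767099
35 ([0.0001, 0.0047, 0.0008], [-0.07, 0.19, 0.14])
40 ([0.0004, 0.0116, 0.0004], [-2.37, 0.18, -1.78])
45 ([0.0012, 0.0186, -0.0005], [-5.44, 0.18, -4.35])
50 ([0.0023, 0.0255, -0.0019], [-8.51, 0.17, -6.92])
55 ([0.0038, 0.0322, -0.0038], [-11.58, 0.17, -9.48])
60 ([0.0057, 0.0387, -0.0061], [-14.65, 0.16, -12.05])
65 ([0.0078, 0.0448, -0.0087], [-16.95, 0.16, -13.97])
70 ([0.0103, 0.0505, -0.0117], [-19.25, 0.15, -15.9])
75 ([0.013, 0.0559, -0.0149], [-20.78, 0.15, -17.18])
79 ([0.0154, 0.06, -0.0178], [-22.32, 0.14, -18.47])
```

View pics/w4.png

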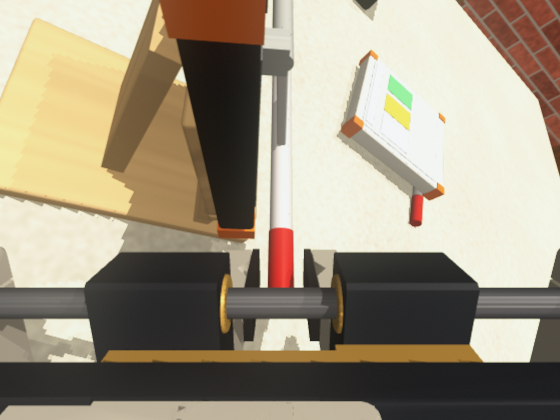

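The sleeve sits centred between the fingers at columns 268–292, with no contact force. Swinging the first half.

```bash
python3 -m pendant '[[-0.5,[0,0.0025,0.0005],[0,0,0]],[-0.5,[0,0.0045,0.0005],[0,0,0]],[-0.5,[0.0002,0.008,0.0005],[-1.2,0,-0.9]],[-0.5,[0.0004,0.0115,0.0004],[-2.4,0,-1.8]],[-0.5,[0.0008,0.015,0],[-3.9,0,-3]],[-0.5,[0.0012,0.0185,-0.0005],[-5.4,0,-4.3]],[-0.5,[0.0017,0.022,-0.0012],[-7,0,-5.6]],[-0.5,[0.0023,0.0255,-0.002],[-8.5,0,-6.9]],[-0.5,[0.003,0.029,-0.003],[-10,0,-8.2]],[-0.5,[0.0038,0.0322,-0.0038],[-11.6,0,-9.5]]]'
python3 - <<'E'
from h import *
im,q=snap('wrist','w5'); o=cur()[2]; print(o['force'])
for th,e in((55,50),(60,54),(65,57),(70,60),(75,62),(79,64)):
    P,Rt=swing(th,e,.0045); print(th,delta(P,Rt)[:2])
E
```

```text
clock: 5.98
tool_pos: [0.4736, -0.1612, 0.0883]
orientation: [122.5, -24.1, -43.5]
force: [0.5, 0.3, -0.4]
opening: 0.0215
gripper_force: 0.6
[ 1.43788971  0.28714185 -0.39828757]
55 ([0.0006, 0.0, -0.001], [0.39, 0.18, 0.33])
60 ([0.0014, 0.0071, -0.0018], [-2.68, 0.18, -2.24])
65 ([0.0024, 0.0138, -0.0031], [-4.98, 0.18, -4.16])
70 ([0.0038, 0.0205, -0.0048], [-7.28, 0.18, -6.09])
75 ([0.0055, 0.0268, -0.0068], [-8.82, 0.18, -7.37])
79 ([0.0071, 0.0317, -0.0088], [-10.35, 0.18, -8.65])
```

View pics/w5.png

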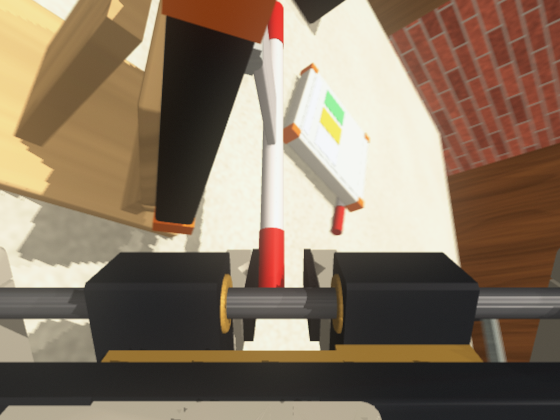

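The stand is swinging out, with the bar against the rear finger at column ~270 and the tablet still on the easel. I'll continue to about 75°.

```bash
python3 -m pendant '[[-0.5,[0.001,0.0035,-0.0014],[-1.3,0,-1]],[-0.5,[0.0014,0.007,-0.0018],[-2.7,0,-2.2]],[-0.5,[0.002,0.0105,-0.0024],[-3.8,0,-3.2]],[-0.5,[0.0024,0.0138,-0.003],[-5,0,-4.1]],[-0.5,[0.003,0.017,-0.004],[-6.1,0,-5.1]],[-0.5,[0.0038,0.0205,-0.0048],[-7.3,0,-6]],[-0.5,[0.0046,0.0237,-0.0058],[-8,0,-6.7]],[-0.5,[0.0055,0.0268,-0.0068],[-8.8,0,-7.3]],[-0.5,[0.0055,0.0268,-0.0068],[-8.8,0,-7.3]]]'
python3 - <<'E'
from h import *
o=cur()[2]; print(o['force'],o['gripper_force'])
for th,e in((75,62),(77,63),(79,64),(81,64),(83,64),(85,64)):
    P,Rt=swing(th,e,.0045); print(th,delta(P,Rt)[:2])
E
```

```text
clock: 6.78
tool_pos: [0.4631, -0.164, 0.1148]
orientation: [112.4, -17.7, -39.9]
force: [0.0, -0.6, -0.1]
opening: 0.0218
gripper_force: 0.0
[ 0.00936237 -0.58861376 -0.1151144 ] 0.0
75 ([-0.0, -0.0005, -0.0005], [-0.2, 0.19, -0.25])
77 ([0.0005, 0.0021, -0.001], [-0.97, 0.19, -0.89])
79 ([0.001, 0.0048, -0.0016], [-1.74, 0.19, -1.53])
81 ([0.0015, 0.0073, -0.0023], [-1.74, 0.19, -1.53])
83 ([0.0021, 0.0097, -0.003], [-1.74, 0.19, -1.53])
85 ([0.0027, 0.0121, -0.0037], [-1.74, 0.19, -1.53])
```

```bash
python3 -m pendant '[[-0.5,[0.0005,0.001,-0.001],[-1,0,-0.9]],[-0.5,[0.0005,0.002,-0.001],[-1,0,-0.9]],[-0.5,[0.0007,0.003,-0.0013],[-1.4,0,-1.2]],[-0.5,[0.0008,0.004,-0.0015],[-1.7,0,-1.5]]]'
python3 -m pendant '[[-0.5,[0.0003,0.001,-0.0003],[0,0,0]],[-0.5,[0.0003,0.001,-0.0003],[0,0,0]]]'
python3 - <<'E'
from h import *
import json
o=cur()[2]; print(o['force'],o['moment'],o['gripper_force'])
im,q=snap('wrist','w6'); im2,_=snap('scene','s6'); snap('top','t6')
cv2.imwrite('pics/v6.png',cv2.cvtColor(np.hstack([cv2.resize(im,(400,300)),cv2.resize(im2[180:300,180:340],(400,300))]),cv2.COLOR_RGB2BGR))
E
```

```text
clock: 7.12
tool_pos: [0.4629, -0.1637, 0.1189]
orientation: [110.7, -16.4, -39.4]
force: [1.9, -0.9, -0.9]
opening: 0.0221
gripper_force: 0.7
clock: 7.28
tool_pos: [0.4626, -0.1638, 0.1199]
orientation: [110.7, -16.4, -39.4]
force: [1.0, -0.1, -0.2]
opening: 0.0217
gripper_force: 0.4
[ 0.9643843  -0.14229516 -0.24501426] [ 2.81098445 -1.95414314  0.2848969 ] 0.44944368302822113
```

View pics/v6.png

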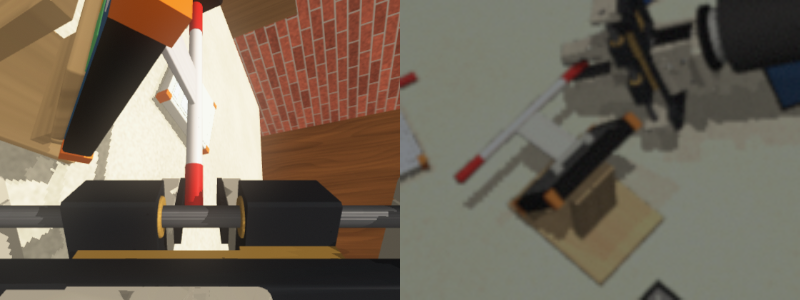

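The stand is nearly fully open, with the leg close to horizontal and the tablet unmoved. The pad force is only hinge friction, so I'll creep towards the stop.

```bash
python3 -m pendant '[[-0.5,[0.0003,0.001,-0.0003],[0,0,0]],[-0.5,[0.0003,0.001,-0.0003],[0,0,0]]]' | egrep 'force|tool'
python3 -m pendant '[[-0.5,[0.0003,0.001,-0.0003],[0,0,0]],[-0.5,[0.0003,0.001,-0.0003],[0,0,0]]]'| egrep 'force|tool'
python3 -m pendant '[[-0.5,[0.0003,0.001,-0.0003],[0,0,0]],[-0.5,[0.0003,0.001,-0.0003],[0,0,0]]]'| egrep 'force|tool'
python3 - <<'E'
from h import *
o=cur()[2]; print(o['clock'],o['force'],o['moment'])
E
```

```text
tool_pos: [0.4624, -0.1638, 0.121]
force: [-0.2, 0.2, -0.6]
gripper_force: 0.3
tool_pos: [0.4624, -0.1638, 0.122]
force: [-0.6, -0.3, -1.0]
gripper_force: 0.4
tool_pos: [0.4625, -0.1638, 0.1231]
force: [-0.4, 0.8, -1.9]
gripper_force: 0.8
7.9333 [-0.41035978  0.76459258 -1.94754569] [ 3.20639247 -2.0624545  -0.2067761 ]
```

```bash
python3 -m pendant '[[-0.5,[0.0002,0.0007,-0.0002],[0,0,0]],[-0.5,[0.0002,0.0007,-0.0002],[0,0,0]],[-0.5,[0.0002,0.0007,-0.0002],[0,0,0]]]' | egrep 'force|tool'
python3 - <<'E'
from h import *
a=[]
import time
im,q=snap('wrist','w7'); o=cur()[2]; print(o['force'],o['gripper_force'])
# measure tablet motion between w6 and w7: orange corner & sleeve angle in scene
im2,p=snap('scene','s7'); im3,_=snap('top','t7'); o=cur()[2]; print(o['force'],o['gripper_force'])
def reds(im,box,lo=(8,150,60),hi=(22,255,255)):
    x,y,w,h=box; b,_=blobs(im[y:y+h,x:x+w],lo,hi,6); return [((q[0][0]+x,q[0][1]+y),q[1][4]) for q in b]
for s in('s0','s6','s7'):
    I=cv2.cvtColor(cv2.imread(f'pics/{s}.png'),cv2.COLOR_BGR2RGB); print(s,reds(I,(205,205,80,70)),reds(I,(195,205,80,90),(0,150,60),(6,255,255)))
for s in('t0','t6','t7'):
    I=cv2.cvtColor(cv2.imread(f'pics/{s}.png'),cv2.COLOR_BGR2RGB); print(s,reds(I,(295,150,100,100)),reds(I,(295,180,110,80),(0,150,60),(6,255,255)))
E
```

```text
tool_pos: [0.4625, -0.1639, 0.1238]
force: [0.0, 1.1, -2.1]
gripper_force: 0.8
[ 0.06612225  0.72484164 -1.93485432] 0.762493908405304
[-0.61141964  0.93516184 -2.34028116] 0.7407291792333126
s0 [((272.5, 228.0), 16), ((241.0, 259.1), 36)] [((258.6, 221.3), 25), ((217.3, 261.3), 34)]
s6 [((272.6, 228.2), 25), ((241.1, 259.1), 38)] [((249.8, 208.0), 26), ((207.3, 247.3), 34)]
s7 [((273.0, 228.4), 24), ((241.3, 259.4), 41)] [((249.2, 207.5), 29), ((207.1, 246.4), 37)]
t0 [((368.9, 169.7), 35), ((318.2, 182.5), 50)] [((380.0, 206.1), 48), ((315.0, 223.0), 50)]
t6 [((368.8, 169.8), 38), ((318.2, 182.5), 50), ((368.2, 205.5), 11), ((322.2, 217.4), 13)] [((388.3, 215.5), 50), ((324.5, 231.7), 13)]
t7 [((368.7, 169.3), 39), ((318.2, 182.5), 50), ((368.9, 205.7), 9), ((322.5, 217.7), 14)] [((388.7, 215.2), 51), ((325.0, 231.6), 13)]
```

The force jumped to a steady -2 N, so it's at the stop, and the tablet's corners moved less than 0.5 px. Backing off and withdrawing.

```bash
python3 -m pendant '[[-0.5,[0,-0.002,0],[0,0,0]],[-0.5,[0,-0.0042,0],[0,0,0]],[-0.5,[0,-0.0042,-0.01],[0,0,0]],[-0.5,[0,-0.0042,-0.03],[0,0,0]],[-0.5,[0,-0.0042,-0.06],[0,0,0]],[-0.5,[0,-0.0042,-0.1],[0,0,0]],[-0.5,[0,-0.0042,-0.13],[0,0,0]],[-0.5,[0,-0.0042,-0.13],[0,0,0]]]'
python3 - <<'E'
from h import *
f,l=fl(13.8); D=np.column_stack([f,-l,-UP])
print(delta(.515*f-.35*l+UP*.34,D)); p,M,_=cur(); print(delta(p+[-.02,0.02,.2],D))
E
```

```text
clock: 9.0
tool_pos: [0.536, -0.0566, 0.1657]
orientation: [111.0, -16.6, -39.2]
force: [0.4, -0.1, 0.5]
opening: 0.0221
gripper_force: 0.0
([0.1822, 0.1529, 0.0423], [70.99, 18.41, -55.89], 'rows>=', np.float64(12.9))
([0.0301, 0.1855, -0.0741], [70.99, 18.41, -55.89], 'rows>=', np.float64(12.9))
```

```bash
python3 -m pendant '[[-0.5,[0.03,0.185,-0.074],[71,18.4,-55.9]],[-0.5,[0.03,0.185,-0.074],[71,18.4,-55.9]],[-0.5,[0.03,0.185,-0.074],[71,18.4,-55.9]],[-0.5,[0.03,0.185,-0.074],[71,18.4,-55.9]],[-0.5,[0.03,0.185,-0.074],[71,18.4,-55.9]],[-0.5,[0.03,0.185,-0.074],[71,18.4,-55.9]],[-0.5,[0.1,0.17,-0.02],[71,18.4,-55.9]],[-0.5,[0.14,0.16,0],[71,18.4,-55.9]],[-0.5,[0.182,0.153,0.042],[71,18.4,-55.9]],[-0.5,[0.182,0.153,0.042],[71,18.4,-55.9]]]'
python3 - <<'E'
from h import *
f,l=fl(13.8); D=np.column_stack([f,-l,-UP]); print(delta(.515*f-.35*l+UP*.34,D))
E
```

```text
clock: 9.83
tool_pos: [0.5681, -0.1874, 0.3451]
orientation: [162.7, 2.6, -0.1]
force: [1.4, 1.0, -0.3]
opening: 0.0219
gripper_force: 0.0
([0.0158, 0.027, 0.013], [16.87, 4.62, -13.4], 'rows>=', np.float64(3.1))
```

```bash
python3 -m pendant '[[-0.1,[0.016,0.027,0.013],[16.9,4.6,-13.4]],[-0.1,[0.016,0.027,0.013],[16.9,4.6,-13.4]],[-0.1,[0.016,0.027,0.013],[16.9,4.6,-13.4]],[-0.1,[0.016,0.027,0.013],[16.9,4.6,-13.4]],[-0.1,[0.016,0.027,0.013],[16.9,4.6,-13.4]],[-0.1,[0.016,0.027,0.013],[16.9,4.6,-13.4]],[-0.1,[0.016,0.027,0.013],[16.9,4.6,-13.4]]]'
cat > m.py <<'E'
from h import *
import sys
def feats(n):
    im,q=snap('wrist',n); im=im.copy(); im[240:]=0; hsv=cv2.cvtColor(im,cv2.COLOR_RGB2HSV); out={}
    for k,lo,hi in(('red',(0,140,60),(4,255,255)),('or',(8,150,90),(22,255,255))):
        m=cv2.inRange(hsv,lo,hi)
        if k=='red': m|=cv2.inRange(hsv,(174,140,60),(180,255,255))
        nn,l,s,c=cv2.connectedComponentsWithStats(m)
        out[k]=sorted([(c[i].round(1).tolist(),s[i].tolist()) for i in range(1,nn) if s[i][4]>120],key=lambda t:t[0][0])
    return out,q
E
python3 - <<'E'
from m import *
print(cur()[0]); o,q=feats('w8'); print(o)
f,l=fl(13.8)
for k in(0,-1):
    for z in (.117,.121,.125):
        X=onplane(q,*o['red'][k][0],z); print(k,z,(X@f).round(4),(X@l).round(4))
for t in o['or']:
    if t[1][4]>200:
        for c in((0,0),(1,0),(0,1),(1,1)):
            X=onplane(q,t[1][0]+c[0]*t[1][2],t[1][1]+c[1]*t[1][3],.1635 if c[1]==0 else .171); print('top',c,(X@f).round(4),(X@l).round(4))
E
```

```text
clock: 10.42
tool_pos: [0.5831, -0.2156, 0.3378]
orientation: [179.9, 0.4, 13.4]
force: [-0.1, 0.2, 0.7]
opening: 0.0398
gripper_force: 0.0
[ 0.58309387 -0.21558393  0.33778818]
{'red': [], 'or': [([221.7, 174.4], [217, 164, 11, 22, 217]), ([345.3, 173.4], [340, 163, 11, 22, 215])]}Traceback (most recent call last):
  File "<stdin>", line 6, in <module>
IndexError: list index out of range
```

View pics/w8.png

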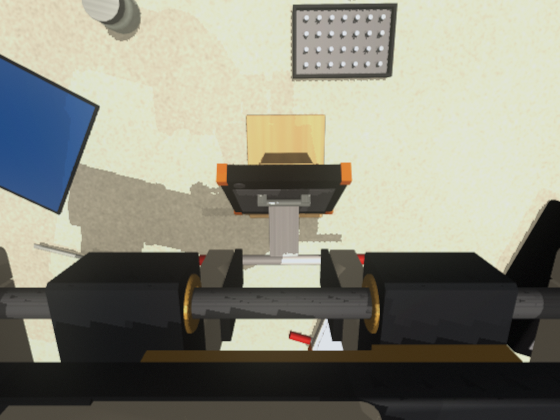

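The view shows the open stand reaching back to the foot bar at row ~259 (sleeves cut off by the fingers), with the top edge corners at (222,174) and (345,173).

Run:
```python
from h import *
q=viewer.camera_params('wrist'); f,l=fl(13.8)
im=cv2.cvtColor(cv2.imread('pics/w8.png'),cv2.COLOR_BGR2RGB); 
hsv=cv2.cvtColor(im[245:275],cv2.COLOR_RGB2HSV); m=cv2.inRange(hsv,(0,140,60),(4,255,255))|cv2.inRange(hsv,(174,140,60),(180,255,255)); n,lab,s,c=cv2.connectedComponentsWithStats(m); print([(s[i].tolist(),c[i]+[0,245]) for i in range(1,n) if s[i][4]>5])
for z in(.117,.121,.125):
    X=onplane(q,282,259,z); print('bar',z,(X@f).round(4),(X@l).round(4))
for t in([217,164,11,22],[340,163,11,22]):
    for c in((0,0),(1,0),(0,1),(1,1)):
        X=onplane(q,t[0]+c[0]*t[2],t[1]+c[1]*t[3],.163 if c[1]==0 else .171); print('top',c,(X@f).round(4),(X@l).round(4))
```

```text
[([199, 11, 6, 9, 41], array([201.02439024, 259.46341463])), ([357, 10, 8, 9, 49], array([361.30612245, 258.20408163]))]
bar 0.117 0.4158 -0.3488
bar 0.121 0.4177 -0.3487
bar 0.125 0.4195 -0.3487
top (0, 0) 0.54 -0.285
top (1, 0) 0.54 -0.2959
top (0, 1) 0.5196 -0.2852
top (1, 1) 0.5196 -0.296
top (0, 0) 0.5403 -0.4064
top (1, 0) 0.5402 -0.4173
top (0, 1) 0.5199 -0.406
top (1, 1) 0.5198 -0.4168
```

```bash
cat >> h.py <<'E'
def graspR(yaw,tilt,s):
    T=tablet(yaw,tilt); y=s*T[:,0]; z=-T[:,2]; return np.column_stack([np.cross(y,z),y,z]),T
E
python3 - <<'E'
from h import *
f,l=fl(13.8); O=.4647*f-.351*l+.0515*UP; print(O, cur()[2]['joint_pos'])
for s in(1,-1):
    Rt,T=graspR(13.8,30,s); G=O+T[:,2]*(.135-.036)
    print(s,G,delta(G+T[:,2]*.10,Rt),R.from_matrix(Rt).as_euler('xyz',degrees=True))
E
```

```text
[ 0.53501134 -0.23002163  0.0515    ] [ -2.12702097  12.92929644   4.22086251   0.24298816 -81.63525287
 105.5820965 ]
1 [ 0.58308249 -0.21821423  0.13723651] ([0.05, 0.0024, 0.1136], [23.26, -23.18, -88.15], 'rows>=', np.float64(13.1)) [-1.50000000e+02  1.27222187e-14  1.03800000e+02]
-1 [ 0.58308249 -0.21821423  0.13723651] ([0.05, 0.0024, 0.1136], [-23.14, -23.23, 87.48], 'rows>=', np.float64(13.0)) [150.    0.  -76.2]
```

```bash
python3 -m pendant '[[-0.1,[0.05,0.002,0.02],[-23.1,-23.2,87.5]],[-0.1,[0.05,0.002,0.02],[-23.1,-23.2,87.5]],[-0.1,[0.05,0.002,0.02],[-23.1,-23.2,87.5]],[-0.1,[0.05,0.002,0.02],[-23.1,-23.2,87.5]],[-0.1,[0.05,0.002,0.02],[-23.1,-23.2,87.5]],[-0.1,[0.05,0.002,0.04],[-23.1,-23.2,87.5]],[-0.1,[0.05,0.002,0.06],[-23.1,-23.2,87.5]],[-0.1,[0.05,0.002,0.08],[-23.1,-23.2,87.5]],[-0.1,[0.05,0.002,0.1],[-23.1,-23.2,87.5]],[-0.1,[0.05,0.002,0.1136],[-23.1,-23.2,87.5]]]'
python3 - <<'E'
from h import *
f,l=fl(13.8); O=.4647*f-.351*l+.0515*UP
Rt,T=graspR(13.8,30,-1); G=O+T[:,2]*(.135-.036); print(delta(G+T[:,2]*.10,Rt)); print(delta(G,Rt))
E
```

```text
clock: 11.3
tool_pos: [0.6313, -0.2047, 0.2221]
orientation: [156.1, 4.4, -55.8]
force: [1.1, 0.1, -0.9]
opening: 0.0393
gripper_force: 0.0
([0.0013, 0.0013, -0.0014], [-5.26, -5.36, 20.18], 'rows>=', np.float64(3.0))
([-0.0094, 0.0087, 0.0977], [-5.26, -5.36, 20.18], 'rows>=', np.float64(3.0))
```

```bash
python3 -m pendant '[[-0.1,[0.001,0.001,-0.001],[-5.3,-5.4,20.2]],[-0.1,[0.001,0.001,-0.001],[-5.3,-5.4,20.2]],[-0.1,[0.001,0.001,-0.001],[-5.3,-5.4,20.2]],[-0.1,[0.001,0.001,-0.001],[-5.3,-5.4,20.2]],[-0.1,[0.001,0.001,-0.001],[-5.3,-5.4,20.2]],[-0.1,[0.001,0.001,-0.001],[-5.3,-5.4,20.2]]]'
python3 - <<'E'
from h import *
f,l=fl(13.8); O=.4647*f-.351*l+.0515*UP
Rt,T=graspR(13.8,30,-1); G=O+T[:,2]*(.135-.036); print(delta(G+T[:,2]*.10,Rt)); print(delta(G,Rt))
im,q=snap('wrist','w9'); Tp=O+T[:,2]*.135
for x in(-.009,.009):
    for y in(-.065,.065): print(np.round(proj(q,Tp+T[:,0]*x+T[:,1]*y),1))
hsv=cv2.cvtColor(im,cv2.COLOR_RGB2HSV); m=cv2.inRange(hsv,(8,150,90),(22,255,255)); n,lab,s,c=cv2.connectedComponentsWithStats(m); print([s[i].tolist() for i in range(1,n) if s[i][4]>80])
E
```

```text
clock: 11.8
tool_pos: [0.6322, -0.2071, 0.2253]
orientation: [150.2, 0.2, -75.8]
force: [0.2, -0.4, 0.8]
opening: 0.0396
gripper_force: 0.0
([-0.0009, -0.0005, 0.0014], [-0.23, -0.05, 0.43], 'rows>=', np.float64(0.1))
([-0.001, -0.0001, 0.1014], [-0.23, -0.05, 0.43], 'rows>=', np.float64(2.4))
[295.2 129.7]
[291.9 306.6]
[267.4 129.5]
[268.1 306.4]
[[386, 0, 19, 9, 105], [266, 128, 30, 17, 482], [184, 275, 15, 58, 373], [372, 285, 8, 48, 174]]
```

View pics/w9.png

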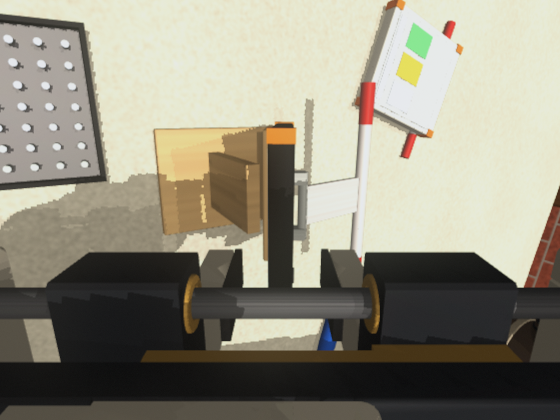

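The tablet's top edge spans columns 266–296 at row 128, matching the prediction of 267–295, and it's centred between the fingers with the kickstand open. Descending and gripping.

```bash
python3 -m pendant '[[-0.1,[-0.001,0,0.03],[0,0,0]],[-0.1,[-0.001,0,0.06],[0,0,0]],[-0.1,[-0.001,0,0.08],[0,0,0]],[-0.1,[-0.001,0,0.095],[0,0,0]],[-0.1,[-0.001,0,0.1015],[0,0,0]],[-0.1,[-0.001,0,0.1015],[0,0,0]],[-0.1,[-0.001,0,0.1015],[0,0,0]]]'
python3 -m pendant '[[-0.3,[0,0,0],[0,0,0]],[-0.5,[0,0,0],[0,0,0]],[-0.7,[0,0,0],[0,0,0]],[-0.8,[0,0,0],[0,0,0]],[-0.8,[0,0,0],[0,0,0]],[-0.8,[0,0,0],[0,0,0]]]'
python3 - <<'E'
from h import *
f,l=fl(13.8); O=.4647*f-.351*l+.0515*UP
Rt,T=graspR(13.8,30,-1); G=O+T[:,2]*(.135-.036);print(delta(G,Rt))
p,M,_=cur(); print(delta(p+T[:,2]*.06,M),delta(p+T[:,2]*.06+UP*.08,M))
E
```

```text
clock: 12.43
tool_pos: [0.5833, -0.2188, 0.1384]
orientation: [150.3, 0.1, -76.0]
force: [0.5, -1.1, 0.4]
opening: 0.0395
gripper_force: 0.0
clock: 12.93
tool_pos: [0.583, -0.2189, 0.1377]
orientation: [150.2, 0.1, -76.0]
force: [1.0, 2.0, 3.2]
opening: 0.0175
gripper_force: 29.9
([-0.0006, -0.0005, 0.0003], [-0.22, 0.03, 0.19], 'rows>=', np.float64(0.0))
([-0.0, -0.0002, -0.06], [0.0, 0.0, 0.0], 'rows>=', np.float64(1.4)) ([-0.0002, 0.0395, -0.1294], [0.0, 0.0, 0.0], 'rows>=', np.float64(3.2))
```

```bash
python3 -m pendant '[[-0.8,[0,0,-0.004],[0,0,0]],[-0.8,[0,0,-0.01],[0,0,0]],[-0.8,[0,0,-0.02],[0,0,0]],[-0.8,[0,0,-0.035],[0,0,0]],[-0.8,[0,0,-0.055],[0,0,0]],[-0.8,[0,0.01,-0.075],[0,0,0]],[-0.8,[0,0.025,-0.1],[0,0,0]],[-0.8,[0,0.04,-0.13],[0,0,0]],[-0.8,[0,0.04,-0.13],[0,0,0]]]'
python3 - <<'E'
from h import *
o=cur()[2]; print(o['joint_pos'],o['force'],o['moment'])
my=-15; fm,lm=fl(my); C=np.array([.5438,.1771,.004])
Rt,T=graspR(my,-25,-1)
edge=C+fm*.033; O=edge+T[:,0]*.009; G=O+T[:,2]*.099; np.save('G.npy',G); print(G)
print(delta(G+UP*.12,Rt));
E
```

```text
clock: 13.68
tool_pos: [0.6148, -0.2128, 0.2775]
orientation: [150.8, -0.2, -76.0]
force: [0.9, 1.2, -4.2]
opening: 0.0178
gripper_force: 30.0
[   1.6972438    33.67208967   19.6210894     6.3128376  -104.50647924
   12.29207625] [ 0.87255773  1.16374423 -4.22858552] [ 0.79272057 -3.33969453  0.08538796]
[0.54314082 0.17727663 0.09752804]
([-0.396, -0.0504, 0.0392], [52.99, -1.27, 30.07], 'rows>=', np.float64(9.6))
```

```bash
python3 -m pendant '[[-0.8,[-0.01,-0.001,0.001],[2,0,1]],[-0.8,[-0.03,-0.003,0.002],[5,0,3]],[-0.8,[-0.06,-0.007,0.005],[9,0,5]],[-0.8,[-0.095,-0.012,0.009],[13.5,-0.3,7.5]],[-0.8,[-0.13,-0.016,0.013],[18,-0.4,10]],[-0.8,[-0.165,-0.021,0.016],[22.5,-0.5,12.8]],[-0.8,[-0.2,-0.025,0.02],[27,-0.6,15.3]],[-0.8,[-0.235,-0.03,0.023],[31.5,-0.7,17.8]],[-0.8,[-0.265,-0.034,0.026],[36,-0.9,20.4]],[-0.8,[-0.295,-0.038,0.029],[40.5,-1,23]]]'
python3 - <<'E'
from h import *
G=np.load('G.npy'); Rt,T=graspR(-15,-25,-1); print(delta(G+UP*.12,Rt))
E
```

```text
clock: 14.52
tool_pos: [0.5583, 0.0799, 0.2275]
orientation: [-168.2, -2.3, -98.5]
force: [0.2, -1.5, -6.7]
opening: 0.0183
gripper_force: 30.0
([-0.0944, 0.03, 0.0], [13.07, -0.13, 6.94], 'rows>=', np.float64(2.4))
```

```bash
python3 -m pendant '[[-0.8,[-0.03,0.01,0],[4,0,2]],[-0.8,[-0.055,0.018,0],[8,0,4]],[-0.8,[-0.075,0.024,0],[11,0,6]],[-0.8,[-0.088,0.028,0],[13,0,6.9]],[-0.8,[-0.0944,0.03,0],[13.1,-0.1,6.9]],[-0.8,[-0.0944,0.03,0],[13.1,-0.1,6.9]],[-0.8,[-0.0944,0.03,0],[13.1,-0.1,6.9]],[-0.8,[-0.0944,0.03,0],[13.1,-0.1,6.9]]]'
python3 - <<'E'
from h import *
G=np.load('G.npy'); Rt,T=graspR(-15,-25,-1); print(delta(G+UP*.12,Rt))
a,p=snap('scene','s10');b,q=snap('top','t10')
O=cur()[0]+cur()[1]@[0,0,.099]
for c,im,box in((p,a,(280,100,130,130)),(q,b,(120,120,150,160))):
    x,y,w,h=box
    for lo,hi in(((0,150,60),(5,255,255)),((8,150,60),(22,255,255))):
        bb,_=blobs(im[y:y+h,x:x+w],lo,hi,6); print([((t[0][0]+x,t[0][1]+y),t[1][4]) for t in bb])
    qq=.88
    for yy in(-.0825,.0825): print('pred sleeve',np.round(proj(c,O+T@[-.017-.075*np.sin(qq),yy,.085-.075*np.cos(qq)]),1))
    for X in([-.009,-.062,.131],[-.009,.062,.131],[.009,-.062,.13],[.009,.062,.13]): print('pred top',np.round(proj(c,O+T@X),1))
E
```

```text
clock: 15.18
tool_pos: [0.5438, 0.1749, 0.2169]
orientation: [-155.2, -0.3, -104.9]
force: [0.0, 0.0, -6.6]
opening: 0.0181
gripper_force: 30.0
([-0.0021, 0.0008, -0.0011], [0.19, -0.21, 0.17], 'rows>=', np.float64(0.1))
[((326.4, 165.4), 31)]
[((341.3, 147.4), 27), ((363.3, 158.4), 61), ((382.9, 173.9), 8), ((345.2, 185.6), 14)]
pred sleeve [326. 165.]
pred sleeve [376.3 149.8]
pred top [338.3 145. ]
pred top [378.8 133.1]
pred top [340.9 148.1]
pred top [381.8 136. ]
[((206.3, 228.8), 53)]
[((190.7, 207.0), 55)]
pred sleeve [206.3 229.3]
pred sleeve [139.  212.3]
pred top [190.8 211.9]
pred top [134.7 197.8]
pred top [192.3 203.8]
pred top [136.  189.7]
```

Both camera views match the predicted pose to within 1 px (sleeve (326,165) and (206,229)), with the stand at its stop. Lowering.

```bash
python3 -m pendant '[[-0.8,[-0.001,0.0086,0.017],[0.1,-0.1,0.1]],[-0.8,[-0.002,0.0177,0.0352],[0.2,-0.2,0.2]],[-0.8,[-0.002,0.0262,0.0533],[0.2,-0.2,0.2]],[-0.8,[-0.002,0.0346,0.0714],[0.2,-0.2,0.2]],[-0.8,[-0.002,0.041,0.085],[0.2,-0.2,0.2]],[-0.8,[-0.002,0.0452,0.094],[0.2,-0.2,0.2]],[-0.8,[-0.002,0.0473,0.0986],[0.2,-0.2,0.2]],[-0.8,[-0.002,0.0473,0.0986],[0.2,-0.2,0.2]],[-0.8,[-0.002,0.0473,0.0986],[0.2,-0.2,0.2]]]'
python3 - <<'E'
from h import *
G=np.load('G.npy'); Rt,T=graspR(-15,-25,-1); print(delta(G,Rt),G)
E
```

```text
clock: 16.03
tool_pos: [0.5432, 0.1762, 0.1073]
orientation: [-155.0, -0.0, -105.1]
force: [-0.5, -0.3, -7.2]
opening: 0.0181
gripper_force: 30.0
([-0.001, 0.0045, 0.0088], [-0.04, -0.05, -0.06], 'rows>=', np.float64(0.2)) [0.54314082 0.17727663 0.09752804]
```

```bash
python3 -m pendant '[[-0.8,[-0.0005,0.001,0.0023],[0,0,0]],[-0.8,[-0.001,0.0021,0.0045],[0,0,0]],[-0.8,[-0.001,0.0021,0.0045],[0,0,0]]]' | egrep 'tool|force'
for i in 1 2; do python3 -m pendant '[[-0.8,[0,0.0004,0.0009],[0,0,0]],[-0.8,[0,0.0004,0.0009],[0,0,0]]]' | egrep 'tool|force'; done
python3 - <<'E'
from h import *
print(cur()[2]['force'],cur()[2]['moment'])
E
```

```text
tool_pos: [0.5429, 0.1786, 0.1024]
force: [-0.2, -0.0, -7.8]
gripper_force: 30.0
tool_pos: [0.5428, 0.1783, 0.1014]
force: [0.3, -0.3, -7.6]
gripper_force: 30.0
tool_pos: [0.5428, 0.1782, 0.1003]
force: [0.2, 0.1, -7.0]
gripper_force: 30.0
[ 0.19345857  0.13025196 -7.02305098] [0.80421551 2.45747285 0.04573747]
```

```bash
M='x'
python3 -m pendant '[[-0.8,[0,0.0004,0.0009],[0,0,0]],[-0.8,[0,0.0004,0.0009],[0,0,0]]]' | egrep 'tool|force'
python3 -m pendant '[[-0.8,[0,0.0004,0.0009],[0,0,0]],[-0.8,[0,0.0004,0.0009],[0,0,0]]]' | egrep 'tool|force'
python3 -m pendant '[[-0.8,[0,0.0003,0.0006],[0,0,0]],[-0.8,[0,0.0003,0.0006],[0,0,0]]]' | egrep 'tool|force'
```

```text
tool_pos: [0.5431, 0.1781, 0.0997]
force: [0.4, -0.6, -4.3]
gripper_force: 30.0
tool_pos: [0.5435, 0.1782, 0.0997]
force: [-4.9, -2.0, 4.2]
gripper_force: 30.0
tool_pos: [0.5437, 0.1782, 0.0996]
force: [-9.3, -2.9, 12.3]
gripper_force: 30.1
```

```bash
python3 -m pendant '[[-0.8,[0,-0.0003,-0.0007],[0,0,0]],[-0.8,[0,-0.0005,-0.0012],[0,0,0]],[-0.8,[0,-0.0005,-0.0012],[0,0,0]]]' | egrep 'tool|force'
python3 -m pendant '[[-0.76,[0,0,0],[0,0,0]],[-0.72,[0,0,0],[0,0,0]],[-0.68,[0,0,0],[0,0,0]],[-0.62,[0,0,0],[0,0,0]],[-0.56,[0,0,0],[0,0,0]],[-0.5,[0,0,0],[0,0,0]],[-0.4,[0,0,0],[0,0,0]],[-0.2,[0,0,0],[0,0,0]],[-0.2,[0,0,0],[0,0,0]]]'
```

```text
tool_pos: [0.5433, 0.1783, 0.0997]
force: [-0.5, -1.4, 0.9]
gripper_force: 30.0
clock: 18.12
tool_pos: [0.5426, 0.1782, 0.0988]
orientation: [-155.0, 0.0, -105.0]
force: [-0.6, -0.4, -0.6]
opening: 0.033
gripper_force: 0.0
```

```bash
python3 -m pendant '[[-0.1,[0,0,0],[0,0,0]],[-0.1,[0,0,-0.008],[0,0,0]],[-0.1,[0,0,-0.02],[0,0,0]],[-0.1,[0,0,-0.04],[0,0,0]],[-0.1,[0,0,-0.065],[0,0,0]],[-0.1,[0,0,-0.1],[0,0,0]],[-0.1,[0,0,-0.14],[0,0,0]],[-0.1,[0,0,-0.17],[0,0,0]],[-0.1,[0,0,-0.17],[0,0,0]],[-0.1,[0,0,-0.17],[0,0,0]]]'
python3 - <<'E'
from h import *
a,p=snap('scene','s11');b,q=snap('top','t11');w,ww=snap('wrist','w11')
C=np.array([.5438,.1771,.004]); f,l=fl(-15); Rt,T=graspR(-15,-25,-1); O=C+f*.033+T[:,0]*.009
for c,im,box in((p,a,(280,100,140,150)),(q,b,(110,120,160,160)),(ww,w,(0,0,560,240))):
    x,y,w_,h=box
    for lo,hi in(((0,150,60),(5,255,255)),((8,150,60),(22,255,255))):
        bb,_=blobs(im[y:y+h,x:x+w_],lo,hi,6); print([((t[0][0]+x,t[0][1]+y),t[1][4]) for t in bb])
    for yy in(-.0825,.0825): print('sleeve',np.round(proj(c,O+T@[-.017-.075*np.sin(.88),yy,.085-.075*np.cos(.88)]),1))
    for X in([0,-.062,.132],[0,.062,.132],): print('top',np.round(proj(c,O+T@X),1))
print(ww['extrinsics'].__class__)
E
```

```text
clock: 18.95
tool_pos: [0.4732, 0.1983, 0.255]
orientation: [-154.9, 0.3, -104.9]
force: [0.0, 0.9, -1.3]
opening: 0.0393
gripper_force: 0.0
[((324.9, 186.0), 21)]
[((375.4, 159.4), 18), ((338.2, 170.8), 25), ((359.0, 179.7), 67), ((377.7, 194.4), 7), ((342.2, 205.6), 10)]
sleeve [324.1 186. ]
sleeve [371.3 171.5]
top [336.6 170. ]
top [374.6 158.5]
[((212.5, 234.3), 35)]
[((181.6, 200.2), 43), ((199.1, 215.1), 46)]
sleeve [212.6 234.5]
sleeve [151.9 219.2]
top [199.9 216.1]
top [149.7 203.5]
[((348.0, 100.8), 264), ((340.4, 236.2), 52), ((131.6, 237.5), 164)]
[((279.8, 129.9), 291)]
sleeve [349.5 103.5]
sleeve [342.  242.8]
top [281.8 126.7]
top [281.8 260. ]
<class 'numpy.ndarray'>
```

The tablet is standing freely. Sleeves and top corners match the planned pose to about 1–2 px in both fixed views, and the arm is clear. Handing in.

```bash
python3 -c "
from plant import workorder; print(workorder.close_job())"
```

```text
the job is handed in; nothing more can be done
None
```

I opened the kickstand to its stop and stood the tablet on the blue mat, leaning back on the stand, square to the mat with its screen facing away from the robot. I handed the job in after about 19 s; no verdict was returned.

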